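# Reposition and re-clamp a mirror carrier on an optical rail

## Task

Loosen the bar knob that clamps the middle carrier (the one with the upright mirror mount) to the rail, slide this carrier along the rail until it rests against the carrier with the round sensor head, and turn the knob fully tight again there. Do not touch the mirror mount, and leave the loose things beside the rail where they are.

Things in the scene. Friction and masses are not known exactly. Their poses are not given: they have to be found in the camera images.
- rail: Aluminium dovetail rail, 300 mm long (along its own y), foot 70 mm wide and 8 mm high, top at 26 mm, fixed on the worktop. Origin: centre of its underside, on the worktop. Own y runs along the rail, own x across it and away from the robot side, z up. Its place and yaw vary.
- carrier: Middle carrier: steel saddle straddling the rail, sliding along it; 76 mm across (own x), 72 mm along (own y), flat top 42 mm above the worktop. Origin: on the rail's centre line at worktop height, midway along it; axes as the rail's. About 0.6 kg; slides with 2 to 3 N of friction when free, does not move under 20 N when the knob is tight. The clamp knob is on its robot side.
- carrier_mirror: Upright black mirror mount, 39 mm (own x) x 50 x 50 mm high, fixed on the middle carrier's top, behind the knob: from 5 to 43 mm behind the rail's centre line, 42 to 92 mm above the worktop. Must not be touched. Origin: centre of its underside.
- clamp_knob (a joint): Angle of the clamp knob on the middle carrier, rad: 0 = fully tight (end stop), 1.4 = fully loose (end stop). It grows counter-clockwise as seen from outside, looking at the knob along its axis. The carrier is clamped below about 0.4 and free above 0.8. The knob stays where it is left; turning it takes 0.15 to 0.25 N m.
- knob_grip (a point): On the knob's axis, mid-height for a grip on its bare metal bar. Own z: the axis, outwards, 30 degrees from vertical towards the rail's -x. Own x: along the bar (60 mm long, 16 thick; 16 mm of it below this point, 12 above; below it an 18 mm hub and the screw). The bar lies 0.7 rad clockwise (seen from outside) of the up-slope line when tight, 0.7 rad counter-clockwise when fully loose.
- sensor_carrier: Fixed end carrier, 76 mm across and 44 mm along the rail, top at 42 mm, with a round black sensor head (white ring on top, 23 mm high) on it. It stands near either end of the rail. Origin: on the rail's centre line at worktop height, midway along it. When the middle carrier touches it, the two origins are 58 mm apart.
- post_carrier: The other fixed end carrier, same saddle, with a slender black upright post holder (51 mm high, 25 mm thick) on it, near the other end of the rail. Origin as for the sensor carrier. Not the one to go to.
- flange_ring: Loose metal ring with a dark band, 41 mm wide, 14 mm high, lying behind the rail. Origin: centre of its underside.
- white_roll: Loose white ring-shaped roll, 59 mm wide, 18 mm high, lying behind the rail. Origin: centre of its underside.
- loose_clamp: Loose metal ring clamp, 51 x 73 x 13 mm, lying in front of the rail. Origin: centre of its underside.

How it is judged:
By the outcome, as a careful person would: the job done as asked, in the order asked, and still so for the second after the job is handed in, with the robot touching nothing.
It also fails if it takes over 45 s, if anything falls off the work surface, if the arm or the gripper's body presses on something with over 40 N, if the wrist force passes 120 N, or if a joint passes its speed limit or range.

## Robot

A 6-joint arm with a two-finger parallel gripper is mounted at the origin on a cart in front of the work surface, level with it; the furniture and walls round the work are solid. World frame = base frame: x ahead of the robot, y to its left, z up, the work surface at z = 0. Lengths are in m, angles in rad, forces in N, time in s.
With the tool pointing down it reaches from about 0.325 to 0.9 m from the base axis. Payload 6.1 kg.
Tool frame: the origin (TCP) lies at the very end of the fingers, on their centre line; the grasp point (between the pads) lies 19 mm behind it; z points along the fingers, y is the direction in which the jaws open and shut (so a half turn about z gives the same grasp; the last joint's range is limited). The gripper opens to 85 mm and grips with 20 to 120 N. Pads are 22 mm wide; open, the fingers measure 114 mm over their backs; the gripper's body (76 mm by 85 mm) begins 54 mm behind the grasp point. The pads swing forward as they close: fully open they stand 13 mm farther back than shut.
Start: joints at [-1.363, 0.22, 1.526, -0, 1.395, -0.126], TCP at [0.205, -0.59, 0.231] pointing down, gripper open.
Joint ranges: [-2.98, 2.98], [-0.91, 2.08], [0.09, 2.57], [-1.24, 4.39], [0.2, 2.65], [-2.68, 2.68]. Speed limits (rad/s): [2.57, 2.57, 3.01, 3.14, 3.14, 3.14].

## Interface

Orientations are given as a 3x3 rotation matrix whose columns are the frame's x, y, z axes.
In Python, from plant import goto, move_straight, move_joints, command_gripper, sleep, ik, get_image, get_calibration, Unreachable, hand_in, current_t, current_joints, current_joint_velocities, current_joint_torque, current_ee_pos, current_ee_rot, current_contact_force, current_ft_torque, current_gripper_width gives the robot as it stands. The module is installed in compiled form; this text tells all that it offers. Calls block until the motion is done:
- goto(position, orientation): joint-space move of the TCP to a pose.
- move_straight(position, speed=0.15, ori=None, contact_N=None): straight line of the TCP; ori=None keeps the orientation; speed is the mean speed in m/s. With contact_N (N) it stops when the force on the tool has changed by that much, and returns True; else False.
- move_joints(angles): joint-space move.
- command_gripper(opening, newtons=None): finger opening in m; newtons is the grip in N (None keeps the last); returns when the fingers have stopped.
- sleep(seconds).
- ik(position, orientation): joint angles nearest the present ones, or None.
- get_image(name): name is "side" or "top" or "wrist"; returns (picture, depth): 420x560x3 uint8, blue, green, red; 420x560 float32, m along the optical axis (not along the pixel's ray), 0 where there is no reading.
- get_calibration(name): a dict with "K" (3x3 intrinsics, pixels), "R" (3x3) and "t" (3): a world point X has camera coordinates R X + t; the wrist camera has in their place "tool_from_camera" (4x4, takes a point from camera to tool coordinates, whose origin is the TCP and whose axes are the flange's). Camera axes: x right, y down, z forward; pixel columns grow to the right and rows downward; lengths in m; the calibration is good to about 2 mm. The wrist camera is an equidistant fisheye: a pixel r from the principal point sees the ray r / f radians off the axis. A picture is of the moment at which its call begins: read the wrist's pose just before it. get_calibration takes no time and is no camera call.
A pose or a line that the arm cannot do raises Unreachable and nothing moves.
- hand_in(): hands the job in, once; it reports no verdict.
Readings, each from a call of its own:
- current_t(): time.
- current_joints(): joint angles.
- current_joint_velocities(): joint speeds.
- current_joint_torque(): joint torques, N m.
- current_ee_pos(): TCP position.
- current_ee_rot(): TCP orientation.
- current_contact_force(): force on the tool from outside, world axes, zero at the start.
- current_ft_torque(): the same for the moment, N m.
- current_gripper_width(): finger opening in m.
Only numpy, scipy, OpenCV 4.12 (cv2) and the standard library are available. Lean on these libraries where they do the work, as an engineer would, in place of code of your own. Each camera call takes 0.05 s, during which the arm holds its last target. There are 200 camera calls.

## Working session

There is one attempt and no reset: what is moved stays moved. The work goes in short steps, each a Python script; the robot and the scene stay as the last script left them, time stands still between calls to the robot, and variables do not carry over. Pictures are saved under pics/ and viewed, about 8 in all and at most 12, crops included, and the job is handed in when it is done.

```bash
mkdir -p pics
python3 - <<'E'
from plant import *
import numpy as np, cv2
for n in("top","side"):
    p,d=get_image(n); cv2.imwrite(f"pics/{n}0.png",p); np.save(f"{n}0.npy",d); c=get_calibration(n); np.savez(f"{n}c.npz",**c); print(n,c)
print(current_t())
E
```

```text
top {'K': array([[415.01274066,   0.        , 281.12337433],
       [  0.        , 415.01274066, 208.03978996],
       [  0.        ,   0.        ,   1.        ]]), 'R': array([[ 0.01365281, -0.99960659,  0.0245002 ],
       [-0.98640775, -0.01747705, -0.16338393],
       [ 0.16374784, -0.02193654, -0.9862583 ]]), 't': array([-0.39077404,  0.54072343,  0.82499569])}
side {'K': array([[527.9105978 ,   0.        , 269.82148282],
       [  0.        , 527.9105978 , 211.54688111],
       [  0.        ,   0.        ,   1.        ]]), 'R': array([[-0.99974863, -0.02221938, -0.00299563],
       [-0.00842542,  0.49614763, -0.86819729],
       [ 0.02077708, -0.86795382, -0.49621012]]), 't': array([0.54545207, 0.24315128, 0.62652504])}
0.1
```

View pics/top0.png

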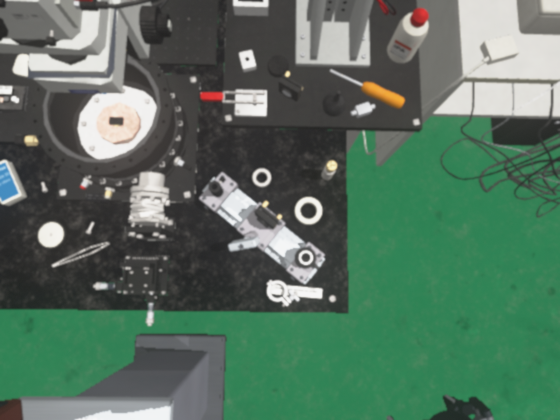

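View pics/side0.png

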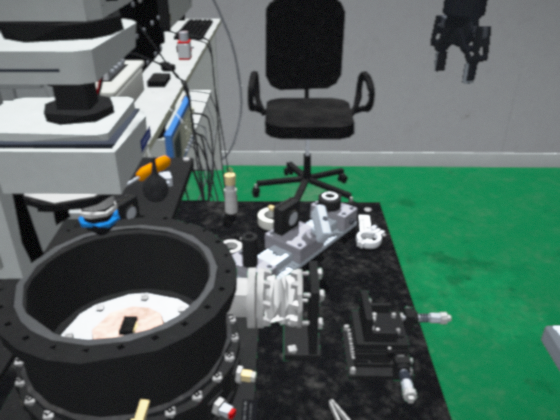

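Top view: sensor head at about (306,257), post at (213,187), knob bar near (243,242), mirror near (265,217). I'll enlarge it and cast rays.

```bash
cat > h.py <<'E'
import numpy as np, cv2
C={n:dict(np.load(f"{n}c.npz")) for n in("top","side")}
def ray(n,u,v):
    c=C[n]; d=c["R"].T@np.linalg.solve(c["K"],[u,v,1.]); return -c["R"].T@c["t"],d
def onz(n,u,v,z):
    o,d=ray(n,u,v); return o+d*(z-o[2])/d[2]
def proj(n,X):
    c=C[n]; p=c["K"]@(c["R"]@np.asarray(X)+c["t"]); return p[:2]/p[2]
def cloud(n,d):
    c=C[n]; v,u=np.mgrid[:420,:560]; P=np.stack([u,v,0*u+1],-1)@np.linalg.inv(c["K"]).T*d[...,None]
    return (P-c["t"])@c["R"]
E
python3 - <<'E'
from h import *
p=cv2.imread("pics/top0.png"); d=np.load("top0.npy"); P=cloud("top",d)
for nm,u,v,z in(("sensor",306,257,.065),("post",213,187,.093),("rollmid",308,210,.018),("knob",243,242,.06)):
    print(nm,onz("top",u,v,z).round(4),P[v,u].round(4))
# saddle top/ height-sliced maps
roi=np.zeros((420,560),bool); roi[165:290,190:335]=1
for lo,hi in((.022,.03),(.038,.046),(.046,.06),(.06,.075),(.075,.1)):
    m=roi&(P[...,2]>lo)&(P[...,2]<hi); print(lo,m.sum())
big=cv2.resize(p[165:290,190:335],None,fx=5,fy=5,interpolation=cv2.INTER_CUBIC)
cv2.imwrite("pics/top0b.png",big)
E
```

```text
sensor [ 0.4443 -0.4338  0.065 ] [ 0.4445 -0.4342  0.0608]
post [ 0.5799 -0.2438  0.093 ] [ 0.5847 -0.2406  0.0709]
rollmid [ 0.5487 -0.4417  0.018 ] [ 5.516e-01 -4.433e-01  2.000e-04]
knob [ 0.4731 -0.3049  0.06  ] [ 0.4707 -0.3069  0.0898]
0.022 1123
0.038 1633
0.046 226
0.06 409
0.075 793
```

View pics/top0b.png

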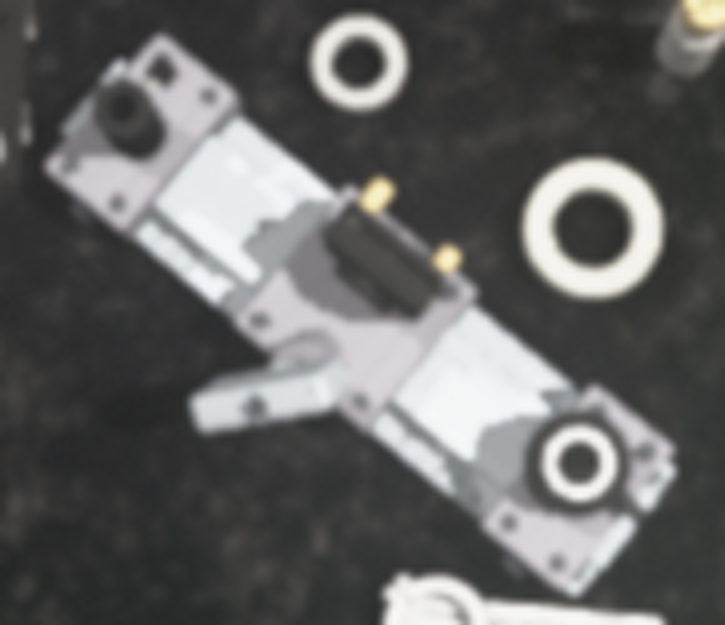

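Crop (5×, offset 190,165): bar from (192,410) to (340,385), i.e. tight orientation; carrier top corners at about (235,310), (348,190), (475,290), (370,415); sensor ring centre (579,462). Now I'll fit the rail, carrier and bar.

Run:
```python
from h import *
d=np.load("top0.npy"); P=cloud("top",d)
roi=np.zeros((420,560),bool); roi[165:290,190:335]=1
s=onz("top",305.8,257.4,.065)
cor=[onz("top",190+u/5,165+v/5,.042)[:2] for u,v in((235,310),(348,190),(475,290),(370,415))]
print("carrier corners",np.round(cor,4),[round(float(np.linalg.norm(cor[i]-cor[i-1])),4) for i in range(4)],np.mean(cor,0))
# saddle+rail top points: direction by minAreaRect of everything 20..46mm high
m=roi&(P[...,2]>.02)&(P[...,2]<.047)
m=cv2.morphologyEx(m.astype(np.uint8),cv2.MORPH_OPEN,np.ones((3,3)))
k=cv2.connectedComponentsWithStats(m); print(k[2])
q=P[m>0][:,:2].astype(np.float32); r=cv2.minAreaRect(q); print("rect",r)
(vx,vy,x0,y0)=cv2.fitLine(q,cv2.DIST_HUBER,0,.01,.01).ravel(); print("line",vx,vy,x0,y0,np.arctan2(-vx,vy) if vy>0 else np.arctan2(vx,-vy))
yaw=np.arctan2(-abs(vx),abs(vy)); xr=np.array([np.cos(yaw),np.sin(yaw)]); yr=np.array([-xr[1],xr[0]])
o=s[:2]
L=np.stack([(P[...,:2]-o)@xr,(P[...,:2]-o)@yr,P[...,2]],-1)
b=roi&(L[...,2]>.058)&(L[...,0]<-.012)&(L[...,1]>.06)&(L[...,1]<.2)
b=cv2.connectedComponentsWithStats(b.astype(np.uint8)); i=1+b[2][1:,4].argmax(); B=L[b[1]==i]
print("bar",b[2][i],B.mean(0),B.min(0),B.max(0)); 
a=np.array([-.5,0,.866]);h=B@a; print(np.percentile(h,[5,25,50,75,95]))
T=B[h>np.median(h)-.003];print(T.mean(0)); print(np.linalg.svd(T-T.mean(0),full_matrices=0)[2])
for c in cor: print((c-o)@xr,(c-o)@yr)
```

```text
carrier corners [[ 0.5059 -0.2902]
 [ 0.558  -0.3365]
 [ 0.5161 -0.391 ]
 [ 0.4628 -0.3478]] [0.072, 0.0697, 0.0688, 0.0687] [ 0.51070944 -0.34137304]
[[     0      0    560    420 232415]
 [   200    173    116    110   2628]
 [   323    173      6      5     22]
 [   307    243     17     23    135]]
rect ((0.5197667479515076, -0.34126096963882446), (0.27056461572647095, 0.23898378014564514), 85.85093688964844)
line 0.6107464 0.79182625 0.5352677 -0.2971631 -0.6570028
bar [229 235  31  17 309] [-0.05679873  0.11292848  0.08794415] [-0.08548297  0.09124397  0.05827578] [-0.02919903  0.13642656  0.1031662 ]
[0.08749096 0.10133489 0.10825001 0.10988799 0.11169331]
[-0.06158272  0.11319057  0.09062475]
[[-0.67817762  0.62568721 -0.38547454]
 [ 0.55990082  0.77965281  0.28045065]
 [-0.47601069  0.02563216  0.87906588]]
-0.03801342821484399 0.15160838007527305
0.03154811255378629 0.14673913583149453
0.03165593173739868 0.0779405880436529
-0.03700825959494333 0.07959798013441434
```

```bash
cat >> h.py <<'E'
YAW=-0.65
def frame(yaw=None):
    y=YAW if yaw is None else yaw
    c,s=np.cos(y),np.sin(y); return np.array([[c,-s,0],[s,c,0],[0,0,1.]])   # cols rail x,y,z
A_=np.array([-.5,0,np.sqrt(.75)]); U_=np.array([np.sqrt(.75),0,.5]); Y_=np.array([0,1.,0])
def rot(q,sgn=1,yaw=None):
    "tool orientation gripping the bar at knob angle q"
    b=q-.7; x=sgn*(np.cos(b)*U_+np.sin(b)*Y_); z=-A_
    return frame(yaw)@np.stack([x,np.cross(z,x),z],1)
def axis(yaw=None): return frame(yaw)@A_
E
python3 - <<'E'
from h import *
from plant import *
yaw=-.657; s=onz("top",305.8,257.4,.065); F=frame(yaw)
g=np.array([s[0],s[1],0])+F@np.array([-.0556,.1132,.080]); print("grip",g)
for sgn in(1,-1):
  for dy in(0,-.056):
    for q in(0,.7,1.4):
      p=g+F@[0,dy,0]+axis()*(.004-.019)
      for back in (0,.1):
        j=ik(p+axis()*back,rot(q,sgn)); print(sgn,dy,q,back,None if j is None else np.round(j,2))
E
```

```text
grip [ 0.46855173 -0.30983078  0.08      ]
1 0 0 0 [-0.75 -0.04  2.24  0.13  0.42  2.06]
1 0 0 0.1 [-0.77 -0.36  2.31  0.1   0.67  2.09]
1 0 0.7 0 [-0.75 -0.04  2.24  0.13  0.42  1.36]
1 0 0.7 0.1 [-0.77 -0.36  2.31  0.1   0.67  1.39]
1 0 1.4 0 [-0.75 -0.04  2.24  0.13  0.42  0.66]
1 0 1.4 0.1 [-0.77 -0.36  2.31  0.1   0.67  0.69]
1 -0.056 0 0 [-0.89 -0.04  2.25  0.29  0.44  1.8 ]
1 -0.056 0 0.1 [-0.93 -0.36  2.32  0.22  0.69  1.86]
1 -0.056 0.7 0 [-0.89 -0.04  2.25  0.29  0.44  1.1 ]
1 -0.056 0.7 0.1 [-0.93 -0.36  2.32  0.22  0.69  1.16]
1 -0.056 1.4 0 [-0.89 -0.04  2.25  0.29  0.44  0.4 ]
1 -0.056 1.4 0.1 [-0.93 -0.36  2.32  0.22  0.69  0.46]
-1 0 0 0 [-0.75 -0.04  2.24  0.13  0.42 -1.08]
-1 0 0 0.1 [-0.77 -0.36  2.31  0.1   0.67 -1.05]
-1 0 0.7 0 [-0.75 -0.04  2.24  0.13  0.42 -1.78]
-1 0 0.7 0.1 [-0.77 -0.36  2.31  0.1   0.67 -1.75]
-1 0 1.4 0 [-0.75 -0.04  2.24  0.13  0.42 -2.48]
-1 0 1.4 0.1 [-0.77 -0.36  2.31  0.1   0.67 -2.45]
-1 -0.056 0 0 [-0.89 -0.04  2.25  0.29  0.44 -1.34]
-1 -0.056 0 0.1 [-0.93 -0.36  2.32  0.22  0.69 -1.28]
-1 -0.056 0.7 0 [-0.89 -0.04  2.25  0.29  0.44 -2.04]
-1 -0.056 0.7 0.1 [-0.93 -0.36  2.32  0.22  0.69 -1.98]
-1 -0.056 1.4 0 None
-1 -0.056 1.4 0.1 None
```

Run:
```python
from h import *
from plant import *
g=np.array([.4686,-.3098,.080]); R=rot(0)
goto(g+axis()*(.10-.019),R)
p=current_ee_pos();r=current_ee_rot(); im,d=get_image("wrist"); c=get_calibration("wrist")
np.savez("w1.npz",p=p,r=r,d=d,**c); cv2.imwrite("pics/w1.png",im); print(p,current_t()); print(c)
```

```text
[ 0.43652944 -0.28581096  0.15063137] 2.0667
{'K': array([[325.1922621 ,   0.        , 275.56813641],
       [  0.        , 325.1922621 , 206.90825697],
       [  0.        ,   0.        ,   1.        ]]), 'tool_from_camera': array([[ 1.20390215e-03, -9.55111670e-01, -2.96243563e-01,
         7.61853855e-02],
       [ 9.99999271e-01,  1.17623753e-03,  2.71611235e-04,
        -4.45752890e-05],
       [ 8.90337372e-05, -2.96243674e-01,  9.55112390e-01,
        -1.42532020e-01],
       [ 0.00000000e+00,  0.00000000e+00,  0.00000000e+00,
         1.00000000e+00]])}
```

View pics/w1.png

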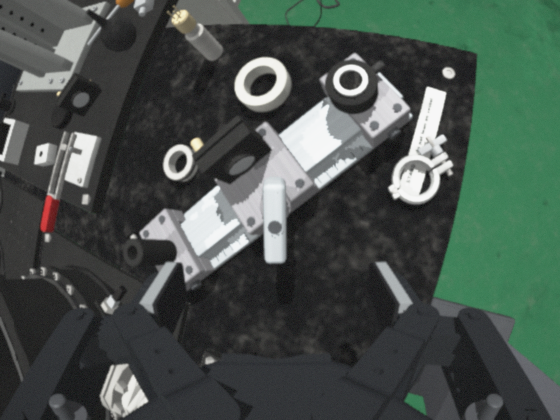

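Wrist view: bar upright from (273,180) to (276,262), on the principal column 275.6 and so already aligned; screw mark at (275,228); sensor ring at (350,79). I'll measure these.

```bash
cat >> h.py <<'E'
def wrays(w,uv):
    K=w["K"]; x=(np.atleast_2d(uv)-[K[0,2],K[1,2]])/K[0,0]; th=np.linalg.norm(x,axis=1,keepdims=True)+1e-9
    c=np.hstack([np.sin(th)*x/th,np.cos(th)]); T=w["tool_from_camera"]
    return w["p"]+w["r"]@T[:3,3],c@T[:3,:3].T@w["r"].T,c[:,2]
def wpts(w,uv):
    uv=np.atleast_2d(uv); o,d,cz=wrays(w,uv); z=w["d"][uv[:,1].astype(int),uv[:,0].astype(int)]
    return o+d*(z/cz)[:,None]
def wonz(w,uv,z):
    o,d,_=wrays(w,uv); return o+d*((z-o[2])/d[:,2])[:,None]
E
python3 - <<'E'
from h import *
w=dict(np.load("w1.npz"))
v,u=np.mgrid[165:280,255:300]; uv=np.stack([u.ravel(),v.ravel()],1); P=wpts(w,uv)
g=np.array([.4686,-.3098,.080]); L=(P-g)@w["r"]*[1,1,-1]   # along bar, across, outward
m=(L[:,2]>.004)&(L[:,2]<.03)&(abs(L[:,1])<.02); B=L[m]; print(m.sum(),np.percentile(B,[1,10,50,90,99],axis=0).round(4))
cv=B[:,:2].astype(np.float32); print(cv2.minAreaRect(cv))
print("mark",((wpts(w,[[275,228]])-g)@w["r"]).round(4))
# rail
for n,uvz in dict(sensor=(350.5,79.5,.065),sens_c1=(325,85,.042)).items(): print(n,wonz(w,[uvz[:2]],uvz[2]).round(4))
im=cv2.imread("pics/w1.png"); cv2.imwrite("pics/w1b.png",cv2.resize(im[45:285,120:420],None,fx=2.6,fy=2.5,interpolation=cv2.INTER_CUBIC))
E
```

```text
1828 [[-0.0304 -0.0088  0.0061]
 [-0.0237 -0.0073  0.0112]
 [ 0.0016 -0.0012  0.0133]
 [ 0.024   0.005   0.0146]
 [ 0.0278  0.0066  0.0158]]
((-0.001671941950917244, -0.0013322830200195312), (0.01574932597577572, 0.05941799655556679), 89.57408905029297)
mark [[-0.0027 -0.0005 -0.0157]]
sensor [[ 0.4442 -0.4325  0.065 ]]
sens_c1 [[ 0.4709 -0.4346  0.042 ]]
```

View pics/w1b.png

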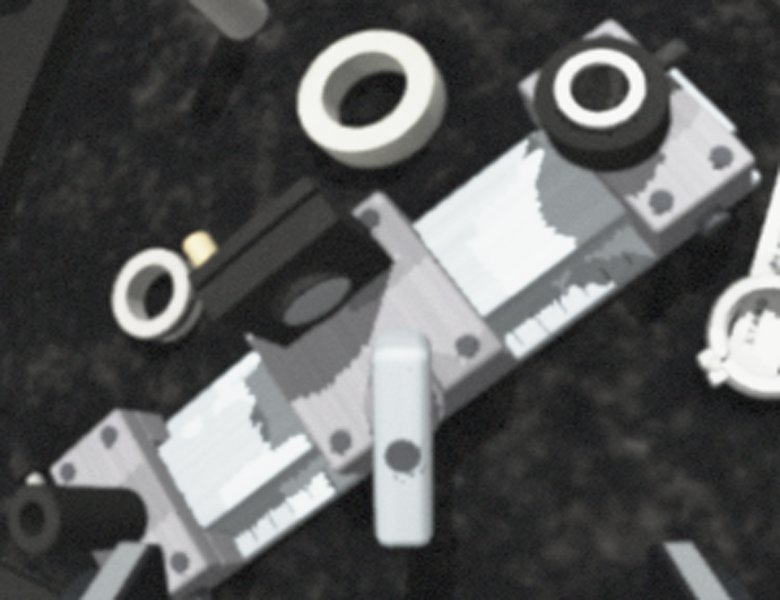

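Run:
```python
from h import *
from plant import *
w=dict(np.load("w1.npz"))
c=lambda u,v:[120+u/2.6,45+v/2.5]
E=wonz(w,[c(345,472),c(503,350),c(655,232),c(752,158)],.042)[:,:2]; print(E.round(4))
e=E-E.mean(0); t=np.linalg.svd(e)[2][0]; t*=np.sign(t[1]); yaw=np.arctan2(-t[0],t[1]); print("yaw",yaw,"resid",e@[t[1],-t[0]], "along",e@t)
R=rot(0); g=np.array([.4686,-.3098,.080])+R@[-.0017,-.0013,-.0015]; np.save("g.npy",g); print("g",g)
command_gripper(.045,40)
hit=move_straight(g+axis()*(.003-.019),.08,contact_N=8); print("hit",hit,current_ee_pos()-(g+axis()*(.003-.019)),current_contact_force())
if not hit:
    command_gripper(0,60); print("w",current_gripper_width(),current_contact_force(),current_ft_torque(),current_t())
```

```text
[[ 0.4981 -0.2896]
 [ 0.4576 -0.3435]
 [ 0.4196 -0.3939]
 [ 0.3937 -0.4273]]
yaw -0.648139108781741 resid [-9.67212815e-05  7.79540500e-05  2.01021451e-04 -1.82254220e-04] along [ 0.0926901   0.02528436 -0.03785071 -0.08012375]
g [ 0.46894842 -0.30744019  0.08106766]
hit False [ 0.00015674 -0.00013951  0.00045747] [-0.6000646   0.57064774 -0.16014242]
w 0.014937128622327604 [-5.33422105  1.64057804  5.35974953] [-0.02672242  0.85989947 -0.14375235] 4.25
```

Run:
```python
from h import *
from plant import *
j0=np.array(current_joints()); np.save("j0.npy",j0); print(current_gripper_width())
for q in (.3,.6,.9,1.2,1.33):
    j=j0.copy(); j[5]-=q; move_joints(j)
    print(q,current_joints()[5]-j0[5],"F",np.round(current_contact_force(),1),"T.a",round(float(np.dot(current_ft_torque(),axis())),3),round(current_gripper_width(),4))
print(current_t()); im,_=get_image("wrist"); cv2.imwrite("pics/w2.png",im)
```

```text
0.014937128622327604
0.3 -0.2990260841150605 F [ 4.3  0.9 -2.2] T.a 0.131 0.0149
0.6 -0.599077722339068 F [ 5.9  2.1 -2.6] T.a 0.091 0.0147
0.9 -0.89552787246356 F [ 3.5  0.6 -2.3] T.a 0.097 0.015
1.2 -1.194074656108043 F [ 3.4 -0.5 -0.5] T.a 0.107 0.015
1.33 -1.3236644743390193 F [ 1.5  1.  -1. ] T.a 0.175 0.015
6.0667
```

View pics/w2.png

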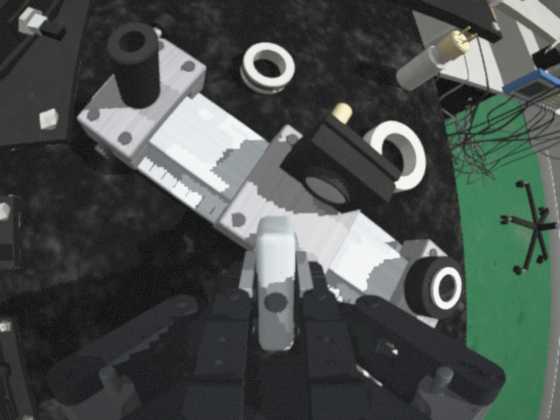

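Bar is held centrally between the pads at (275,285) and turned to loose; the linkage is clear of the sensor head at (443,285). Slide now.

Run:
```python
from h import *
from plant import *
yr=frame(-.648)[:,1]; p0=np.array(current_ee_pos()); np.save("p0.npy",p0); R=current_ee_rot()
f0=np.array(current_contact_force())
h=move_straight(p0-yr*.050,.05,contact_N=15); p=np.array(current_ee_pos()); print(h,(p-p0)@yr,frame(-.648).T@current_contact_force())
if not h:
    h=move_straight(p0-yr*.070,.012,contact_N=9); p=np.array(current_ee_pos()); print(h,(p-p0)@frame(-.648),frame(-.648).T@current_contact_force(),frame(-.648).T@current_ft_torque())
print(current_t(),current_gripper_width())
im,_=get_image("top"); cv2.imwrite("pics/t2.png",cv2.resize(im[165:310,180:340],None,fx=4.5,fy=4,interpolation=cv2.INTER_CUBIC))
```

```text
True -0.04217547635829563 [-3.78655372 -2.25960284  5.09284884]
6.9083 0.01491763636839694
```

View pics/t2.png

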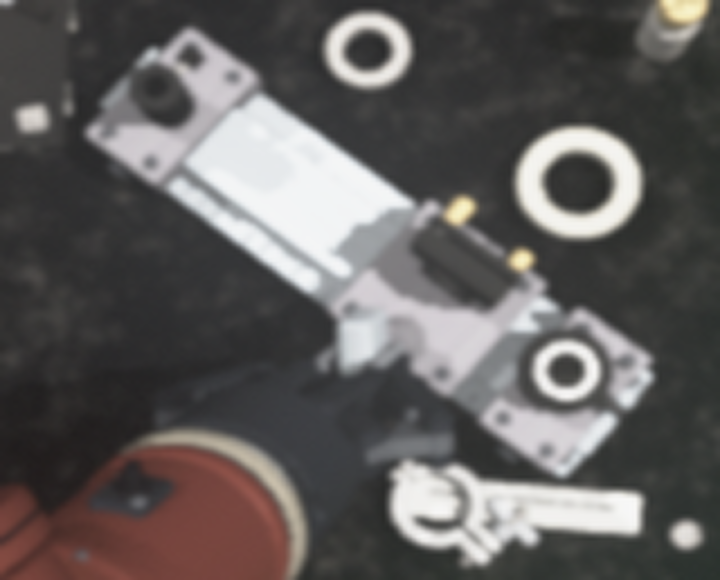

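The top view shows a gap of about 18 mm left (carrier edge near (470,390), sensor edge near (500,400)), with nothing touching. The residual force is small, so the stop looks like a transient. I'll continue slowly.

Run:
```python
from h import *
from plant import *
F=frame(-.648); yr=F[:,1]; p0=np.load("p0.npy")
for s in (.048,.053,.057,.060,.063,.066,.069):
    h=move_straight(p0-yr*s,.02,contact_N=12); p=np.array(current_ee_pos()); f=F.T@current_contact_force()
    print(s,h,((p-p0)@F).round(4),f.round(1))
    if f[1]>7: break
print(current_t(),current_gripper_width())
```

```text
0.048 False [-0.0009 -0.0483 -0.0001] [-11.7   2.   10.6]
0.053 False [-0.0009 -0.0533 -0.0001] [-13.    2.1  11.8]
0.057 False [-0.001  -0.0572 -0.0001] [-14.    2.   12.5]
0.06 False [-0.0011 -0.0601 -0.0002] [-14.9   2.   11.8]
0.063 True [-0.0013 -0.0605 -0.0001] [-1.8  5.   5.5]
0.066 True [-0.0013 -0.0605 -0.0001] [-1.2  5.   5. ]
0.069 True [-0.0013 -0.0606 -0.0001] [-0.7  4.9  4.1]
9.2417 0.014844256997318013
```

Contact at 60.5 mm of travel (expected about 60). Tighten against the stop.

Run:
```python
from h import *
from plant import *
F=frame(-.648); j0=np.array(current_joints()); a=axis()
for q in (.3,.6,.9,1.15,1.27,1.32,1.35,1.38,1.41,1.44):
    j=j0.copy(); j[5]+=q; move_joints(j); sleep(.1)
    T=float(np.dot(current_ft_torque(),a)); print(q,round(current_joints()[5]-j0[5],4),"T",round(T,3),(F.T@current_contact_force()).round(1))
    if q>1.2 and abs(T)>.9: break
print(current_t(),current_gripper_width(), ((current_ee_pos()-np.load("p0.npy"))@F).round(4))
R=current_ee_rot(); x=frame(-.65).T@R[:,0]; print("bar q",.7+np.arctan2(x@Y_,x@U_))
im,_=get_image("wrist"); cv2.imwrite("pics/w3.png",im)
```

```text
0.3 0.2969 T -0.121 [-0.1  3.  -0.9]
0.6 0.5963 T -0.037 [ 0.5 -2.   0.1]
0.9 0.8962 T -0.106 [-0.9 -4.6  0.5]
1.15 1.1462 T -0.069 [-1.7 -7.7  0.8]
1.27 1.2662 T -0.125 [-3.1 -6.7  1.5]
1.32 1.3162 T -0.057 [-3.  -7.9  2.3]
1.35 1.3461 T -0.024 [-3.8 -7.9  0.5]
1.38 1.3747 T 0.861 [-3.1 -8.5  1.2]
1.41 1.4035 T 1.535 [-3.6 -8.8  1. ]
12.9167 0.014921237647375284 [-0.0012 -0.0619  0.0001]
bar q -0.07316087625299217
```

View pics/w3.png

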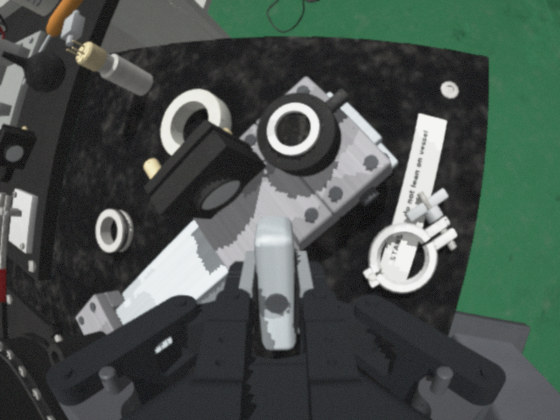

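Torque rises sharply at the end stop, and the carriers appear to meet (seam about (265,190)–(330,235)). But the y-force went to −9 N while tightening, so I'll release and check the seam closely.

Run:
```python
from h import *
from plant import *
a=axis(); j=np.array(current_joints()); j[5]-=.025; move_joints(j); print("T",np.dot(current_ft_torque(),a))
command_gripper(.036); print(current_gripper_width(),current_contact_force())
p=np.array(current_ee_pos()); move_straight(p+a*.11,.12)
p=current_ee_pos();r=current_ee_rot(); im,d=get_image("wrist"); c=get_calibration("wrist")
np.savez("w4.npz",p=p,r=r,d=d,**c); cv2.imwrite("pics/w4.png",im); print(p,current_t())
cv2.imwrite("pics/w4b.png",cv2.resize(im[90:270,180:400],None,fx=3.6,fy=3.3,interpolation=cv2.INTER_CUBIC))
```

```text
T 0.921284254121492
0.03587078208299907 [-0.22254477 -0.12262484  0.18811671]
[ 0.39278316 -0.32733009  0.16231779] 14.6667
```

View pics/w4b.png

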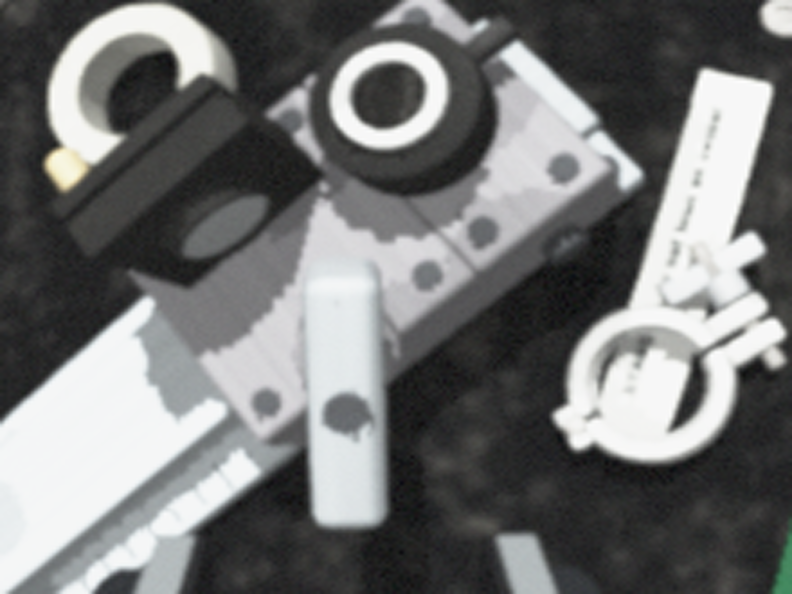

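Run:
```python
from h import *
F=frame(-.648)
def bar(f,g,u0,u1,v0,v1):
    w=dict(np.load(f)); v,u=np.mgrid[v0:v1,u0:u1]; P=wpts(w,np.stack([u.ravel(),v.ravel()],1))
    L=(P-g)@rot(0); m=(L[:,2]<-.008)&(L[:,2]>-.03)&(abs(L[:,1])<.025); B=L[m].astype(np.float32)
    r=cv2.minAreaRect(B[:,:2].copy()); b=np.array(g)+rot(0)@[r[0][0],r[0][1],-.012]
    print(f,r,"bar rail-y vs g",((b-g)@F).round(4)); return b
g=np.load("g.npy"); b1=bar("w1.npz",g,255,300,165,280)
g2=g-F[:,1]*.0605; b2=bar("w4.npz",g2,255,300,155,260); print("travel",((b2-b1)@F).round(4))
im=cv2.imread("pics/w4.png",0).astype(np.float32); w=dict(np.load("w4.npz"))
# resample the top plane z=.042 around the seam in rail coords, 0.25 mm steps
T=np.array(w["tool_from_camera"]); o=w["p"]+w["r"]@T[:3,3]
sp=wonz(w,[[180+455/3.6,90+245/3.3]],.042)[0]
Y=np.arange(-.006,.006,.00025); X=np.arange(-.004,.006,.0005)
G=sp+Y[:,None,None]*F[:,1]+X[None,:,None]*F[:,0]
c=((G-o)@w["r"]@T[:3,:3]); n=np.hypot(c[...,0],c[...,1]); th=np.arctan2(n,c[...,2])
u=(c[...,0]/n*th*w["K"][0,0]+w["K"][0,2]).astype(np.float32); v=(c[...,1]/n*th*w["K"][0,0]+w["K"][1,2]).astype(np.float32)
print(cv2.remap(im,u,v,cv2.INTER_LINEAR).mean(1).round().astype(int).tolist())
s1=wonz(dict(np.load("w1.npz")),[[350.5,79.5]],.065)[0]; s2=wonz(w,[[180+388/3.6,90+97/3.3]],.065)[0]
print("sensor->bar y before/after",(b1-s1)@F[:,1],(b2-s2)@F[:,1])
```

```text
w1.npz ((-1.3899058103561401e-05, -2.5608576834201813e-05), (0.01561055425554514, 0.05937635153532028), 89.38577270507812) bar rail-y vs g [-0.006   0.      0.0104]
w4.npz ((-1.5910714864730835e-05, 0.002177270594984293), (0.05888032540678978, 0.01600724458694458), 0.9106397032737732) bar rail-y vs g [-0.0072 -0.0016  0.0097]
travel [-0.0012 -0.0622 -0.0007]
[126, 127, 129, 132, 136, 141, 146, 152, 158, 163, 168, 173, 177, 181, 185, 188, 190, 191, 192, 190, 188, 185, 180, 174, 167, 161, 157, 156, 157, 162, 168, 175, 182, 187, 192, 196, 198, 200, 201, 202, 203, 203, 204, 205, 205, 205, 205, 203]
sensor->bar y before/after 0.11469344332234815 0.052049552692664855
```

Run:
```python
from h import *
from plant import *
F=frame(-.648); w=dict(np.load("w4.npz"))
sp=wonz(w,[[180+455/3.6,90+245/3.3]],.042)[0]; print("seam",sp)
R=np.stack([F[:,0],-F[:,1],[0,0,-1]],1)
p=sp-F[:,0]*.085; p[2]=.075
print(ik(p,R))
goto(p+[0,0,.05],R); command_gripper(.02); move_straight(p,.1)
p=current_ee_pos();r=current_ee_rot(); im,d=get_image("wrist"); c=get_calibration("wrist")
np.savez("w5.npz",p=p,r=r,d=d,**c); cv2.imwrite("pics/w5.png",im); print(p,current_t())
X=c["tool_from_camera"]
# project seam
T=X; q=T[:3,:3].T@(r.T@(sp-p)-T[:3,3]); n=np.hypot(*q[:2]); th=np.arctan2(n,q[2]); uv=q[:2]/n*th*325.19+[275.6,206.9]; print(uv,q)
u,v=np.clip(uv.astype(int),[60,60],[500,360])
cv2.imwrite("pics/w5b.png",cv2.resize(im[v-60:v+60,u-60:u+60],None,fx=5,fy=5,interpolation=cv2.INTER_CUBIC))
```

```text
seam [ 0.42602246 -0.39994108  0.042     ]
[-9.29683656e-01  9.82187707e-02  1.97972853e+00 -4.44089210e-16
  1.06364536e+00  1.28911267e+00]
[ 0.35835507 -0.34877649  0.0751844 ] 16.2833
[274.76161229  92.94359958] [-0.00044491 -0.06047366  0.16544693]
```

View pics/w5b.png

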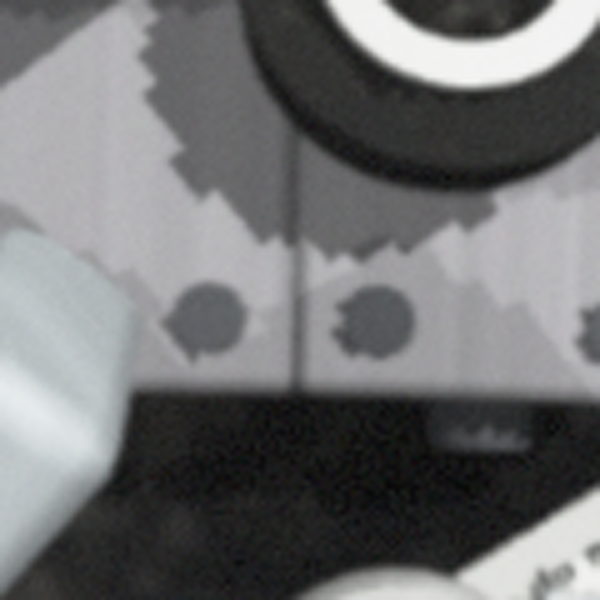

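Run:
```python
from h import *
im=cv2.imread("pics/w5.png",0).astype(float); u,v=274,92
for a,b in((-5,0),(5,10),(10,15)):
    print(im[v+a:v+b,u-12:u+12].mean(0).round().astype(int).tolist())
print("dark ref",im[v+22:v+30,u-25:u+15].mean())
d=np.load("w5.npz")["d"]; print((d[v+8,u-8:u+8]*1000).round(1))
```

```text
[172, 177, 178, 179, 180, 181, 179, 174, 165, 153, 131, 118, 128, 146, 162, 167, 166, 163, 162, 160, 158, 153, 144, 133]
[138, 157, 164, 163, 162, 160, 155, 154, 152, 144, 118, 99, 112, 135, 152, 157, 157, 152, 135, 114, 94, 80, 80, 84]
[155, 155, 155, 156, 156, 157, 155, 154, 151, 142, 114, 101, 115, 135, 152, 156, 155, 156, 156, 156, 152, 145, 139, 141]
dark ref 23.94375
[166.9 166.3 166.7 165.8 166.9 168.4 167.7 167.8 166.5 167.1 166.4 166.
 166.9 167.4 166.9 167.4]
```

The seam is a thin line at crop x≈295, under about 0.7 mm including blur or bevel. The y-force reversed during tightening because my joint command dropped the press, so contact isn't proven. There's time left, so I'll regrip, loosen just enough, and tighten while keeping a verified press.

Run:
```python
from h import *
from plant import *
from scipy.spatial.transform import Rotation as Ro
F=frame(-.648); yr=F[:,1]; a=axis(); w=dict(np.load("w4.npz")); R0=w["r"]
p=np.array(current_ee_pos()); move_straight(p+[0,0,.06],.15)
goto(w["p"],R0); command_gripper(.036,60)
b=w["p"]-a*.11
h=move_straight(b,.08,contact_N=10); print("hit",h)
if h: raise SystemExit
command_gripper(0,60); print("w",current_gripper_width(),(F.T@current_contact_force()).round(1))
pc=b.copy(); Rq=lambda q:R0@Ro.from_rotvec([0,0,-q]).as_matrix()
fy=lambda:(F.T@current_contact_force())
for q in(.5,1.0): goto(pc,Rq(q)); print(q,fy().round(1),np.dot(current_ft_torque(),a).round(2))
def press(lim,n=12):
    global pc
    for _ in range(n):
        f=fy()
        if f[1]>=lim: break
        pc=pc-yr*.0005; move_straight(pc,.01,ori=None)
    print("press",((pc-b)@yr*1e3).round(2),((current_ee_pos()-b)@F*1e3).round(2),fy().round(1))
press(8)
print(current_t()); np.savez("st.npz",pc=pc,b=b)
```

```text
hit False
w 0.015129168101956877 [-5.1 -1.1  5. ]
0.5 [-4.4  1.8  5.8] 0.18
1.0 [-3.   3.3  4.8] 0.16
press -0.5 [0.2  0.47 0.56] [-2.2  8.1  5.3]
20.9417
```

The press reached 8 N after one 0.5 mm nudge, well above the 2–3 N sliding friction, so the carriers are in contact. Tighten while holding the press.

Run:
```python
from h import *
from plant import *
from scipy.spatial.transform import Rotation as Ro
F=frame(-.648); yr=F[:,1]; a=axis(); R0=np.load("w4.npz")["r"]; s=np.load("st.npz"); pc,b=s["pc"],s["b"]
Rq=lambda q:R0@Ro.from_rotvec([0,0,-q]).as_matrix(); fy=lambda:F.T@current_contact_force()
for q in(.85,.7,.55,.4,.2,.05,0,-.02,-.04,-.06):
    goto(pc,Rq(q))
    for _ in range(4):
        if q<.45 or fy()[1]>=6: break
        pc=pc-yr*.0005; move_straight(pc,.01)
    T=np.dot(current_ft_torque(),a); print(q,fy().round(1),T.round(2),((pc-b)@yr*1e3).round(1))
    if q<.1 and T>1.3: break
print(current_t())
goto(pc,Rq(q+.02)); print("T",np.dot(current_ft_torque(),a).round(2))
command_gripper(.036); p=np.array(current_ee_pos()); move_straight(p+a*.12,.12)
p=current_ee_pos();r=current_ee_rot(); im,d=get_image("wrist"); c=get_calibration("wrist")
np.savez("w6.npz",p=p,r=r,d=d,**c); cv2.imwrite("pics/w6.png",im); print(p,current_t(),current_contact_force())
```

```text
0.85 [-2.5  6.1  3.7] -0.12 -0.5
0.7 [-1.4  7.7  4.8] -0.12 -1.0
0.55 [-1.1  8.9  4.6] -0.15 -1.5
0.4 [-2.4  7.4  5.5] -0.19 -1.5
0.2 [-3.   6.6  6. ] -0.14 -1.5
0.05 [-4.3  5.7  6.4] -0.17 -1.5
0 [-4.1  5.4  6. ] 0.84 -1.5
-0.02 [-4.   5.8  7. ] 1.35 -1.5
23.5833
T 0.85
[ 0.38762471 -0.32548237  0.17026604] 25.3667 [ 0.32725903  0.44839386 -1.00445146]
```

View pics/w6.png

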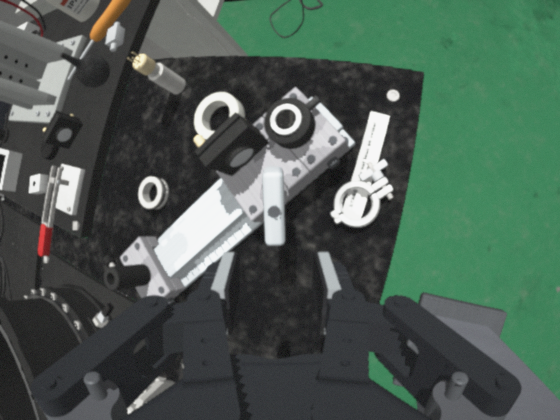

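Carriers abut at about (285,170), the bar at (274,208) is back at the tight angle, the loose parts are where they were, and the gripper is clear.

```bash
python3 -c "
from plant import *
hand_in(); print(current_t())"
```

```text
the job is handed in; nothing more can be done
the job is handed in; nothing more can be done
```

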